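# Thread the plunger of a gel penetrometer

### The arm

A 6-joint arm with a two-finger parallel gripper is mounted at the origin on the work surface; the furniture and walls round the work are solid. World frame = base frame: x ahead of the robot, y to its left, z up, the work surface at z = 0. Lengths are in m, angles in degrees, forces in N, time in s.
With the tool pointing down it reaches from about 0.425 to 0.95 m from the base axis. Payload 14.7 kg.
Tool frame: the origin (TCP) lies on the centre line of the jaws, within the pads' length; the fingertips stand 11 mm ahead of it and the grasp point (between the pads) lies 8 mm behind it (robot.tip_reach is the distance from the TCP to the fingertips, in m); z points along the fingers, y is the line along which they close (so a half turn about z gives the same grasp; the last joint's range is limited). The gripper opens to 85 mm and grips with 20 to 120 N. Pads are 22 mm wide; open, the fingers measure 114 mm over their backs; the gripper's body (76 mm by 85 mm) begins 54 mm behind the grasp point. The pads swing forward as they close: fully open they stand 13 mm farther back than shut.
Start: joints at [-70.795, 27.513, 91.461, -0, 61.026, -2.67], TCP at [0.242, -0.603, 0.242] pointing down, gripper open.
Joint ranges: [-157.49, 157.49], [-46.99, 117.5], [13.45, 153.17], [-89.5, 269.5], [5.16, 153.95], [-167.48, 167.48]. Speed limits (degrees/s): [108.29, 108.29, 136.94, 172.46, 172.46, 172.46].

### API

Orientations are given as [roll, pitch, yaw] about the fixed x, y, z axes, in that order (R = Rz(yaw) Ry(pitch) Rx(roll)).
In Python, from station import robot gives the robot as it stands.
- The arm moves only by the tool jog_arm, never from a script. Its arguments are lists of equal length, an entry for each row: "slide": the shift along the world's x, y, z in cm, a list of three; "dr": the turn, a rotation vector about the world's x, y, z in degrees, a list of three; "claw": the finger opening in cm, from 0 to 8.54. In form: {"slide": [[dx, dy, dz], ...], "dr": [[wx, wy, wz], ...], "claw": [claw, ...]}. A call has 1 to 8 rows; each row is the pose to reach, as a shift and turn from the pose commanded when the call began; what a row does not reach only later rows make up. A row lasts 1/8 s, in which the tool goes at most 62.5 mm and 10.7 degrees, less where a joint would pass 70% of its speed; a pose out of reach is approached as far as the arm can. A call with a gripper value outside its range is refused whole. The fingers move at their own pace and stop on an object; "squeeze" is the grip in N (left out, the last holds). Time passes only in rows, so rows that repeat a pose let the fingers close. It gives the time, the measured TCP pose, the force, the opening and the grip force at its end, in the units of the state.
- robot.state(): the state, without advancing time (a new reading comes with each control period).
- robot.read_camera(name): name is "scene" or "top"; returns a dict with "pixels" (480x640x3 uint8, blue, green, red), "intrinsics" (3x3 intrinsics, pixels), "k1" (the pictures are not rectified: a ray, as slopes to the right and down, at radius r is drawn at 1 + k1 r^2 times it, then the intrinsics apply), "R" (3x3) and "t" (3): a world point X has camera coordinates R X + t. Camera axes: x right, y down, z forward; pixel columns grow to the right and rows downward; lengths in m; the calibration is good to about 2 mm. A picture is of the moment at which its call begins. There is no depth.
- robot.job_done(): hands the job in; it is judged then, once.
The state is a dict: "time": time; "joints": joint angles; "qvel": joint speeds; "tau": joint torques, N m; "ee_pos": TCP position; "orientation": TCP orientation; "force": force on the tool from outside, world axes, zero at the start; "torque": the same for the moment, N m; "grip_width": finger opening in m; "grasp_force": force on a finger pad.
Only numpy, scipy, OpenCV 4.12 (cv2) and the standard library are available. Lean on these libraries where they do the work, as an engineer would, in place of code of your own. Each camera call takes 0.05 s, during which the arm holds its last target. There are 200 camera calls.

### The job

Get the gel penetrometer ready for a test: first lower its clamp lever fully, which frees the bore, then take the long plunger out of the block by its grip and thread it from above down through the upper and then the lower guide bush, without touching the dish of gel below. Finish while holding the plunger by its grip, still and upright, spanning both bushes with its tip about midway between the underside of the lower bush and the top of the dish: do not let go, for with the clamp released nothing else carries it. Leave the short plunger in the block.

Things in the scene. Friction and masses are not known exactly. Their poses are not given: they have to be found in the camera images.
- penetrometer: Gel penetrometer, fixed: white base 184x130 mm, steel column (top at 189 mm) at the rear, two white arms one above the other, each with a steel guide bush, both on one upright axis, bores 14.4 mm. Origin on the table below that axis; x points from the front (lever side) to the column, 82 mm behind the axis. Lower bush z 66 to 80 mm, upper bush 119 to 148 mm (top of the head, 46 mm across).
- upper_bush (a point): centre of the mouth (top face) of the upper bush, 148 mm over the table; lead-in mouth 23 mm wide
- lower_bush (a point): centre of the mouth (top face) of the lower bush, 80 mm over the table; its underside is 14 mm lower; lead-in mouth 21 mm wide
- clamp_lever (a joint): Clamp lever angle, rad: 0 = up (arm 50 degrees above level; its cam nose bars the bore between the bushes and jams harder if pushed down), 1.1 = lowered to its stop (13 degrees below level), bore free. Starts at 0 to 0.15. Swings down about the penetrometer's level y axis at point lever_pivot, stays where it is left, takes about 1.5 N at the knob.
- lever_knob (a point): centre of the black ball knob, 18 mm wide, at the end of the clamp lever, 70 mm from the pivot, on the front (-x) side of the penetrometer; about 150 mm over the table when up, 80 mm when lowered
- lever_pivot (a point): the lever's pivot, on the front of the head, 27 mm in front of the bush axis and 96 mm over the table
- agar_dish: petri dish of agar gel, 94 mm wide and 17 mm high, loose on the penetrometer's stage under the bushes; the stage is 17 mm over the table, so the dish's top is at 34 mm; origin at the centre of its underside
- plunger_block: white plastic block 120x50x50 mm, fixed, with three upright blind holes in a row along its x, at x = -40, 0 and +40 mm, each 14 mm wide and 38 mm deep; origin at the centre of its underside. The two plungers stand in the outer holes, either way round; the middle hole is empty.
- long_plunger: the long steel plunger, standing upright in an outer hole: plain rod 12 mm thick with a flat, slightly chamfered tip, 128 mm long, then a grooved grip 18 mm thick and 34 mm long; 162 mm in all, about 160 g. Origin at the centre of the tip, z along the rod to the grip; the grip's centre is at z = 145 mm.
- short_plunger: the short steel plunger in the other outer hole: the same rod and grip but the rod is only 70 mm long, 104 mm in all; it stays in the block. Origin at the centre of its tip.

How it is judged:
By the outcome, as a careful person would: the job done as asked, in the order asked, and still so for the second after the job is handed in, while the arm keeps its last pose, push and grip.
It also fails if it takes over 54 s, if anything falls off the work surface, if the arm or the gripper's body presses on something with over 40 N, if the wrist force passes 120 N, or if a joint passes its speed limit or range.

## Working session

There is one attempt and no reset: what is moved stays moved. The work goes in short steps, Python scripts to look and compute and a tool call to move; the robot and the scene stay as the last step left them, time stands still between calls to the robot, and variables do not carry over. Pictures are saved under pics/ and viewed, at most 10 in all, crops included, and the job is handed in when it is done.

Besides the shell and the picture viewer there is one more tool, called after "Call:" as name(argument=value, ...) on one line, values as JSON. jog_arm: Moves the arm, as the interface text tells. Its arguments: {"type":"object","properties":{"slide":{"type":"array"},"dr":{"type":"array"},"claw":{"type":"array"},"squeeze":{"type":"number"}},"required":["slide","dr","claw"]}

```bash
mkdir -p pics; cat > h.py <<'E'
import numpy as np, cv2
from station import robot
def ray(c,u,v):
    K=np.array(c["intrinsics"]);p=np.array([(u-K[0,2])/K[0,0],(v-K[1,2])/K[1,1]])
    q=p.copy()
    for _ in range(20): q=p/(1+c["k1"]*(q@q))
    R=np.array(c["R"]);t=np.array(c["t"])
    d=R.T@np.array([q[0],q[1],1]);return -R.T@t,d/np.linalg.norm(d)
def onz(c,u,v,z):
    o,d=ray(c,u,v);return o+d*(z-o[2])/d[2]
def proj(c,X):
    R=np.array(c["R"]);t=np.array(c["t"]);K=np.array(c["intrinsics"])
    p=R@np.array(X)+t;q=p[:2]/p[2];q=q*(1+c["k1"]*(q@q));return K[0,0]*q[0]+K[0,2],K[1,1]*q[1]+K[1,2]
def two(c1,p1,c2,p2):
    a,d=ray(c1,*p1);b,e=ray(c2,*p2)
    s=np.linalg.lstsq(np.c_[d,-e],b-a,rcond=None)[0]
    P,Q=a+s[0]*d,b+s[1]*e;return (P+Q)/2,np.linalg.norm(P-Q)
E
python3 - <<'E'
from h import *
for n in("scene","top"):
    c=robot.read_camera(n);cv2.imwrite(f"pics/{n}0.png",c["pixels"]);R=np.array(c["R"])
    print(n,-R.T@c["t"],R[2],np.array(c["intrinsics"])[0,0])
print(robot.state())
E
```

```text
scene [ 0.00737534 -0.70803634  0.52862614] [ 0.5871314   0.66188182 -0.4660356 ] 575.9278225902776
top [ 0.34163122 -0.15126994  0.96459163] [ 0.20188746 -0.00269927 -0.97940501] 477.9386892545782
{'time': 0.1, 'joints': array([-7.07979258e+01,  2.75453644e+01,  9.14909597e+01, -7.28756507e-04,
        6.10275677e+01, -2.67216013e+00]), 'qvel': array([ 0.02984076, -0.01413352, -0.10736323,  0.05915804,  0.04999583,
        0.01235291]), 'tau': array([ 1.78821836e-03, -9.52259016e+01, -4.31039929e+01, -8.25698839e-05,
        5.18165718e-03, -1.27864286e-05]), 'ee_pos': array([ 0.2420408 , -0.60285267,  0.24174141]), 'orientation': array([-1.79936148e+02, -2.34223185e-03,  2.18745864e+01]), 'force': array([-0.76386256,  0.66399565, -0.77633976]), 'torque': array([-0.03149905,  0.00935727, -0.03676642]), 'grasp_force': 0.0, 'grip_width': 0.08517845636039595}
```

View pics/scene0.png

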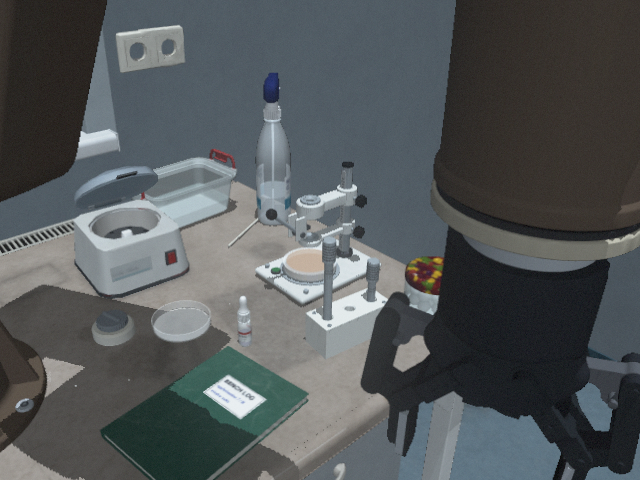

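View pics/top0.png

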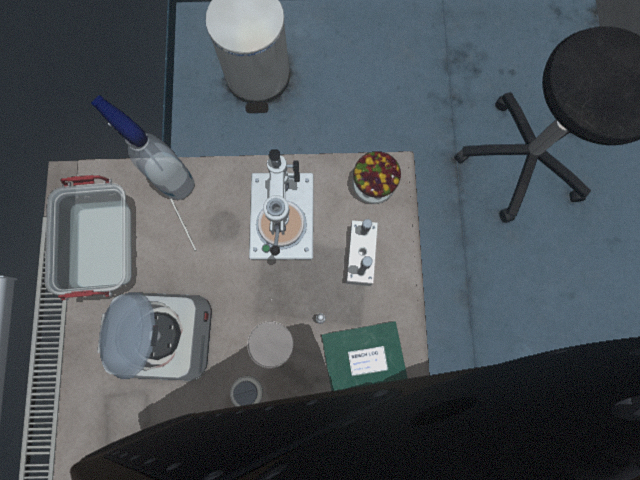

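The scene view shows the penetrometer (head about (311,203), knob about (272,213)) and the block. The long plunger's grip top is at (329,240) and the short one's at (373,260). In the top view the head is at (277,208), the knob at (275,251), the block at (362,252), and the long grip at (366,262). I'll enlarge both to measure.

```bash
python3 - <<'E'
import cv2
a=cv2.imread("pics/scene0.png")[150:360,250:400];b=cv2.imread("pics/top0.png")[140:290,240:390]
a=cv2.resize(a,None,fx=2.8,fy=2.8,interpolation=cv2.INTER_CUBIC)
b=cv2.resize(b,None,fx=5,fy=5,interpolation=cv2.INTER_CUBIC)[:,:]
cv2.imwrite("pics/a.png",a);b=cv2.resize(b,(600,600));cv2.imwrite("pics/b.png",b);print(a.shape)
E
```

```text
(588, 420, 3)
```

View pics/a.png

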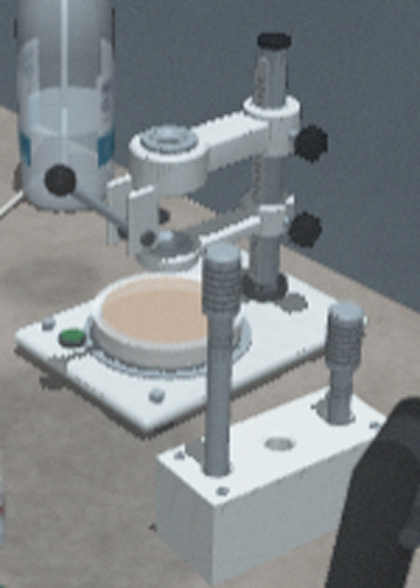

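View pics/b.png

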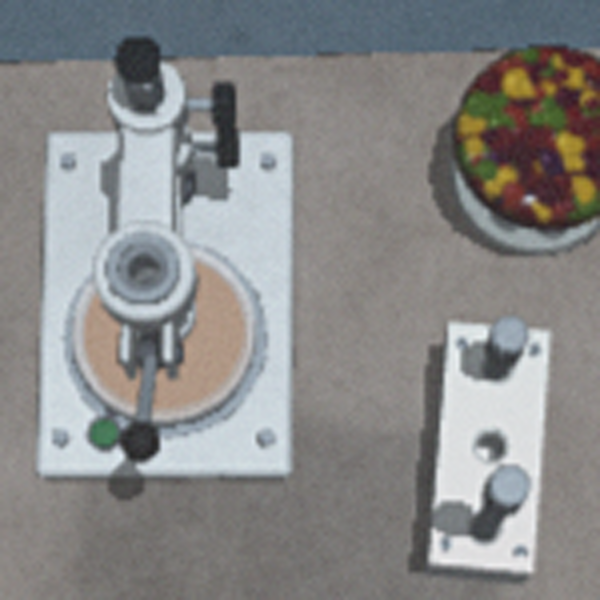

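The enlargements give, in full-image pixels as scene / top:
- Upper bush mouth: (310,200) / (276.8,206.3)
- Knob: (271.8,214.3) / (275,250.5)
- Long grip top: (329.3,240) / (368,260)
- Short grip top: (373.2,261.4) / (367.8,223.3)
- Middle hole: (350,308) / (362.3,251.5)

```bash
python3 - <<'E'
from h import *
S=robot.read_camera("scene");T=robot.read_camera("top")
def cr(p):return (250+p[0]/2.8-.3,150+p[1]/2.8-.3)
def ct(p):return (240+p[0]/4-.4,140+p[1]/4-.4)
for n,a,b,z in(("bush",(168,140),(147,267),.148),("knob",(61,180),(140,442),.148),("long",(222,254),(512,481),.174),("short",(345,312),(511,333),.116),("midhole",(280,443),(489,446),.05)):
    P,e=two(S,cr(a),T,ct(b));print(n,P.round(4),round(e,4),"planeT",onz(T,*ct(b),z).round(4)[:2],"planeS",onz(S,*cr(a),z).round(4)[:2])
for p in((48,133),(290,133),(292,474),(40,474)):print("base",onz(T,*ct(p),.017)[:2].round(4))
for p in((448,323),(551,330),(532,575),(430,567)):print("block",onz(T,*ct(p),.05)[:2].round(4))
# knob mask (dark)
for n,c,(u,v) in(("S",S,(272,214)),("T",T,(275,250))):
    g=c["pixels"].max(2)[v-12:v+13,u-12:u+13];m=(g<75).astype(np.uint8)
    k,l,st,ce=cv2.connectedComponentsWithStats(m);i=1+st[1:,4].argmax();print(n,ce[i]+[u-12,v-12],st[i])
E
```

```text
bush [ 0.5771 -0.0807  0.1452] 0.0037 planeT [ 0.5778 -0.082 ] planeS [ 0.5711 -0.0846]
knob [ 0.4994 -0.0775  0.1429] 0.0013 planeT [ 0.4989 -0.0783] planeS [ 0.4923 -0.0856]
long [ 0.472  -0.2354  0.1711] 0.0041 planeT [ 0.4732 -0.2364] planeS [ 0.4662 -0.2385]
short [ 0.5508 -0.2447  0.1132] 0.0031 planeT [ 0.5513 -0.2454] planeS [ 0.5456 -0.2472]
midhole [ 0.5115 -0.2393  0.0474] 0.0009 planeT [ 0.5114 -0.2393] planeS [ 0.5084 -0.2416]
base [ 0.6896 -0.0198]
base [ 0.6863 -0.1461]
base [ 0.5058 -0.1429]
base [ 0.5091 -0.0162]
block [ 0.5736 -0.2219]
block [ 0.5687 -0.2724]
block [ 0.4479 -0.2571]
block [ 0.453  -0.2084]
S [271.15217391 214.04347826] [ 6  7 11 11 92]
T [274.48529412 249.92647059] [ 7  8 10  9 68]
```

Call:
jog_arm(slide=[[2.6, 5.2, 1], [6, 12, 2], [9, 18, 2], [12, 24, 2], [15, 30, 2], [18, 36, 2], [21, 42, 2], [24, 48, 2]], dr=[[0, 0, -4], [0, 0, -8], [0, 0, -12], [0, 0, -16], [0, 0, -20], [0, 0, -22], [0, 0, -22], [0, 0, -22]], claw=[0, 0, 0, 0, 0, 0, 0, 0])

```text
time: 1.2
ee_pos: [0.4642, -0.1585, 0.2625]
orientation: [180.0, -0.0, -0.1]
force: [0.7, -0.9, 0.5]
grip_width: -0.0002
grasp_force: 0.0
```

```bash
python3 -c "
from h import *
s=robot.state();print(s,robot.tip_reach)"
```

```text
{'time': 1.2, 'joints': array([-2.23923482e+01,  1.33980387e+01,  1.10497388e+02, -3.86572925e-04,
        5.60752525e+01,  6.77465141e+01]), 'qvel': array([ 5.88171308e+01,  3.36065785e+00, -4.76779799e+00,  3.13033968e-03,
        1.10433098e+00,  5.84282727e+01]), 'tau': array([-1.28404167e+01, -7.00936174e+01, -3.68384171e+01,  4.31246473e-02,
        5.48203904e-01, -3.38902697e+00]), 'ee_pos': array([ 0.46423877, -0.15850403,  0.26246786]), 'orientation': array([ 1.79988599e+02, -2.70151152e-02, -1.38643920e-01]), 'force': array([ 0.66250726, -0.90906559,  0.54074073]), 'torque': array([ 0.00865036, -0.03418221,  0.0254484 ]), 'grasp_force': 0.0, 'grip_width': -0.00018128818256892625} 0.011
```

Call:
jog_arm(slide=[[1.4, 4.5, 0], [1.4, 4.5, 0], [1.4, 4.5, 0], [1.4, 4.5, 0]], dr=[[0, 0, 0], [0, 0, 0], [0, 0, 0], [0, 0, 0]], claw=[0, 0, 0, 0])

```text
time: 1.7
ee_pos: [0.4773, -0.1163, 0.2623]
orientation: [180.0, 0.0, -0.2]
force: [-0.9, -1.0, 0.5]
grip_width: 0.0001
grasp_force: 0.0
```

Call:
jog_arm(slide=[[1.0, 2.0, -2], [2.0, 3.8, -5], [2.0, 3.8, -8], [2.0, 3.8, -8], [2.0, 3.8, -8]], dr=[[0, 0, 0], [0, 0, 0], [0, 0, 0], [0, 0, 0], [0, 0, 0]], claw=[0, 0, 0, 0, 0])

```text
time: 2.33
ee_pos: [0.4979, -0.0782, 0.1832]
orientation: [180.0, -0.0, -0.2]
force: [0.1, 0.0, -0.1]
grip_width: -0.0002
grasp_force: 0.0
```

```bash
python3 - <<'E'
from h import *
S=robot.read_camera("scene");T=robot.read_camera("top")
a=cv2.resize(S["pixels"][150:290,220:380],None,fx=2.5,fy=2.5);b=cv2.resize(T["pixels"][150:290,220:380],None,fx=2.5,fy=2.5)
cv2.imwrite("pics/c.png",np.hstack([a,b]))
p=robot.state()["ee_pos"];tip=p-[0,0,.011];print(p,proj(S,tip),proj(T,tip))
E
```

```text
[ 0.49824495 -0.07802794  0.18354089] (np.float64(271.09251428871045), np.float64(196.61619597419676)) (np.float64(273.1300722188066), np.float64(247.78946009986285))
```

View pics/c.png

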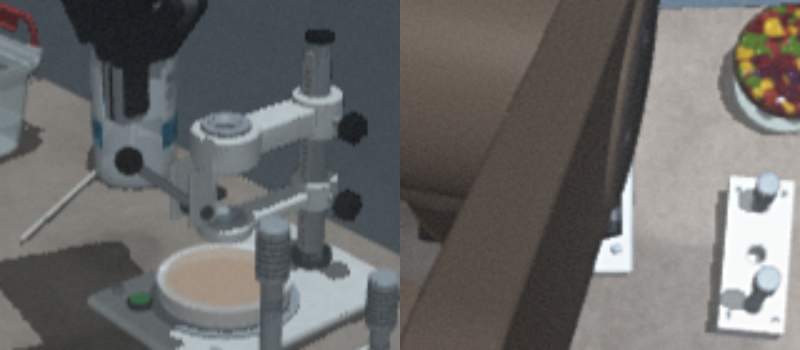

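The scene half shows the closed fingertips at about (273,198), straight above the knob at (271,214). The arm hides the head in the top view. Next I push the knob down along its arc.

Call:
jog_arm(slide=[[0, 0, -1.6], [-0.4, 0, -2.4], [-0.9, 0, -3.25], [-1.3, 0, -4.1], [-1.6, 0, -5], [-1.7, 0, -5.8], [-1.8, 0, -6.75], [-1.75, 0, -7.5]], dr=[[0, 0, 0], [0, 0, 0], [0, 0, 0], [0, 0, 0], [0, 0, 0], [0, 0, 0], [0, 0, 0], [0, 0, 0]], claw=[0, 0, 0, 0, 0, 0, 0, 0])

```text
time: 3.42
ee_pos: [0.4801, -0.0773, 0.1066]
orientation: [-180.0, 0.0, -0.1]
force: [-1.4, 0.7, 1.6]
grip_width: -0.0
grasp_force: 0.8
```

Call:
jog_arm(slide=[[0.1, 0, -0.4], [0.1, 0, -0.8], [0.1, 0, -0.8]], dr=[[0, 0, 0], [0, 0, 0], [0, 0, 0]], claw=[0, 0, 0])

```text
time: 3.8
ee_pos: [0.4815, -0.0774, 0.0993]
orientation: [180.0, -0.0, -0.1]
force: [-0.8, 0.7, 7.1]
grip_width: -0.0003
grasp_force: 3.2
```

Call:
jog_arm(slide=[[0, 0, -0.1], [0, 0, -0.2], [0, 0, -0.2]], dr=[[0, 0, 0], [0, 0, 0], [0, 0, 0]], claw=[0, 0, 0])

```text
time: 4.18
ee_pos: [0.4817, -0.0774, 0.0982]
orientation: [180.0, -0.1, -0.1]
force: [-5.0, 1.0, 23.9]
grip_width: -0.0
grasp_force: 12.1
```

Call:
jog_arm(slide=[[0, 0, 1.5], [0, 0, 6], [0, 0, 12], [0, -4, 15], [-0.4, -10, 15], [-0.9, -15.9, 15], [-0.9, -15.9, 15], [-0.9, -15.9, 15]], dr=[[0, 0, 0], [0, 0, 0], [0, 0, 0], [0, 0, 0], [0, 0, 0], [0, 0, 0], [0, 0, 0], [0, 0, 0]], claw=[0, 0, 0, 5, 5, 5, 5, 5])

```text
time: 5.18
ee_pos: [0.4719, -0.2362, 0.2473]
orientation: [-180.0, 0.0, -0.2]
force: [0.6, 1.0, -1.3]
grip_width: 0.0496
grasp_force: 0.0
```

```bash
python3 - <<'E'
from h import *
S=robot.read_camera("scene");T=robot.read_camera("top")
a=cv2.resize(S["pixels"][150:360,240:400],None,fx=2.5,fy=2.5);b=cv2.resize(T["pixels"][140:350,220:380],None,fx=2.5,fy=2.5)
cv2.imwrite("pics/d.png",np.hstack([a,b]))
print(robot.state()["ee_pos"],[proj(S,(.4725,-.236,z)) for z in(.174,.05)])
for z in(.08,.148): print(proj(S,(.482,-.0775,z)))
E
```

```text
[ 0.47212152 -0.23538395  0.24733573] [(np.float64(331.15511888681607), np.float64(238.21324599817183)), (np.float64(328.9080483513525), np.float64(315.90252031364895))]
(np.float64(264.1761826851705), np.float64(253.13399336580048))
(np.float64(262.8671106645631), np.float64(214.17623973759012))
```

View pics/d.png

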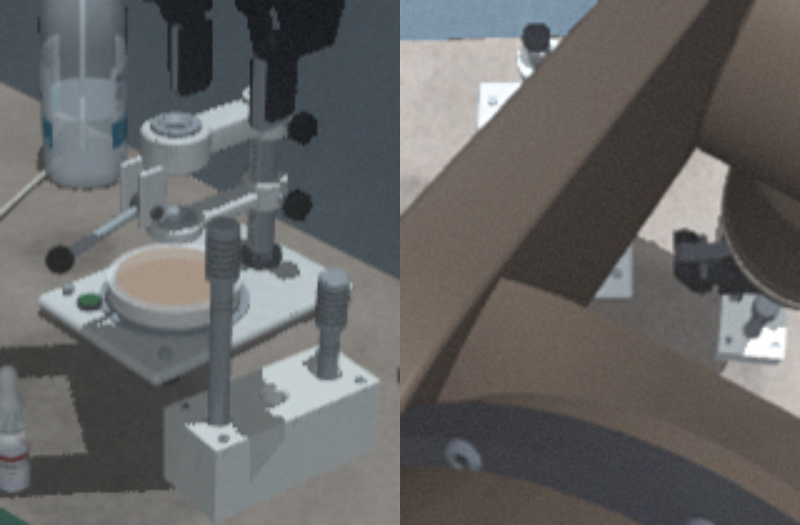

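In the scene half the lever is lowered, with its knob at about (264,254), and it stays there. The open fingers straddle the long plunger's axis. Next I descend and grip.

Call:
jog_arm(slide=[[0, 0, -4], [0, 0, -8], [0, 0, -9.8], [0, 0, -9.8], [0, 0, -9.8], [0, 0, -9.8], [0, 0, -9.8], [0, 0, -9.8]], dr=[[0, 0, 0], [0, 0, 0], [0, 0, 0], [0, 0, 0], [0, 0, 0], [0, 0, 0], [0, 0, 0], [0, 0, 0]], claw=[5, 5, 5, 5, 1.0, 1.0, 1.0, 1.0], squeeze=80)

```text
time: 6.28
ee_pos: [0.4727, -0.2365, 0.1505]
orientation: [180.0, -0.1, -0.1]
force: [-0.5, 2.8, 5.9]
grip_width: 0.0159
grasp_force: 77.8
```

Call:
jog_arm(slide=[[0, 0, 0.5], [0, 0, 1.5], [0, 0, 3], [0, 0, 5], [0, 0, 8], [0, 0, 12], [0, 0, 16], [0, 0, 16]], dr=[[0, 0, 0], [0, 0, 0], [0, 0, 0], [0, 0, 0], [0, 0, 0], [0, 0, 0], [0, 0, 0], [0, 0, 0]], claw=[1, 1, 1, 1, 1, 1, 1, 1])

```text
time: 7.28
ee_pos: [0.4734, -0.2371, 0.3132]
orientation: [179.8, -0.3, -0.1]
force: [-0.6, 0.3, -1.2]
grip_width: 0.0161
grasp_force: 78.1
```

Call:
jog_arm(slide=[[1, 1.5, 0], [3, 4.5, 0], [5, 7.5, 0], [7, 10.5, 0], [9, 13.5, 0], [10, 15, 0], [10.4, 15.6, 0], [10.4, 15.6, 0]], dr=[[0, 0, 0], [0, 0, 0], [0, 0, 0], [0, 0, 0], [0, 0, 0], [0, 0, 0], [0, 0, 0], [0, 0, 0]], claw=[1, 1, 1, 1, 1, 1, 1, 1])

```text
time: 8.28
ee_pos: [0.5758, -0.0804, 0.3089]
orientation: [180.0, 0.0, -0.1]
force: [0.5, 0.1, -1.7]
grip_width: 0.0163
grasp_force: 78.2
```

Call:
jog_arm(slide=[[0, 0, 0], [0, 0, 0], [0, 0, 0]], dr=[[0, 0, 0], [0, 0, 0], [0, 0, 0]], claw=[1, 1, 1])

```text
time: 8.65
ee_pos: [0.5759, -0.0808, 0.3094]
orientation: [180.0, -0.0, -0.2]
force: [0.8, -0.1, -1.0]
grip_width: 0.0163
grasp_force: 78.2
```

```bash
python3 - <<'E'
from h import *
S=robot.read_camera("scene");T=robot.read_camera("top")
a=cv2.resize(S["pixels"][100:260,250:370],None,fx=3.5,fy=3.5,interpolation=cv2.INTER_CUBIC);b=cv2.resize(T["pixels"][150:310,220:320],None,fx=3.5,fy=3.5)
cv2.imwrite("pics/e.png",np.hstack([a,b]))
p=robot.state()["ee_pos"];print(robot.state())
for z in(.174,.23,.285): print(proj(S,(p[0],p[1],z)))
E
```

```text
{'time': 8.75, 'joints': array([-1.09560706e+01,  1.84752004e+01,  9.59613414e+01, -1.78387827e-03,
        6.55574421e+01,  7.91926125e+01]), 'qvel': array([ 0.15525722,  0.07314673, -0.00505374, -0.0231872 , -0.005044  ,
       -0.01640961]), 'tau': array([-1.29761738e-01, -8.17702103e+01, -4.57507896e+01, -7.63801800e-03,
        4.42273478e-03, -3.77435485e-03]), 'ee_pos': array([ 0.57601522, -0.08065565,  0.30937299]), 'orientation': array([ 1.79997277e+02, -5.60479367e-03, -1.47944889e-01]), 'force': array([-0.31453559,  0.19063119, -1.3682932 ]), 'torque': array([ 0.00629236,  0.01082499, -0.02548156]), 'grasp_force': 78.19039902016812, 'grip_width': 0.01609679070459658}
(np.float64(310.45215478054564), np.float64(183.1579317960763))
(np.float64(310.7433138549399), np.float64(149.66063994115643))
(np.float64(311.04166043528693), np.float64(114.94597087444674))
```

View pics/e.png

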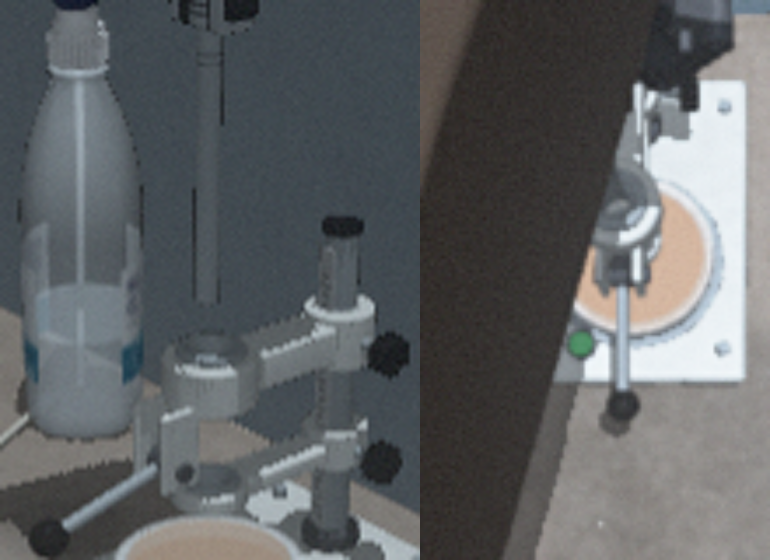

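The rod hangs upright, with its tip at about (308.9,186.5) in the scene. The head and mouth are centred near (309.7,200.5), so the rod is about 1.4 mm too far to the camera's left. The lever is still down and the bore looks clear. I'll correct the offset and ease into the upper bush.

Call:
jog_arm(slide=[[0.08, -0.12, 0], [0.08, -0.12, -1.2], [0.08, -0.12, -2], [0.08, -0.12, -2.4], [0.08, -0.12, -2.8], [0.08, -0.12, -3.2], [0.08, -0.12, -3.5], [0.08, -0.12, -3.5]], dr=[[0, 0, 0], [0, 0, 0], [0, 0, 0], [0, 0, 0], [0, 0, 0], [0, 0, 0], [0, 0, 0], [0, 0, 0]], claw=[1, 1, 1, 1, 1, 1, 1, 1])

```text
time: 9.75
ee_pos: [0.577, -0.0815, 0.2741]
orientation: [-180.0, -0.0, -0.1]
force: [0.5, 0.9, -1.9]
grip_width: 0.0161
grasp_force: 78.2
```

Call:
jog_arm(slide=[[0, 0, -0.5], [0, 0, -1], [0, 0, -1.5], [0, 0, -2], [0, 0, -2.5], [0, 0, -3], [0, 0, -3.5], [0, 0, -3.5]], dr=[[0, 0, 0], [0, 0, 0], [0, 0, 0], [0, 0, 0], [0, 0, 0], [0, 0, 0], [0, 0, 0], [0, 0, 0]], claw=[1, 1, 1, 1, 1, 1, 1, 1])

```text
time: 10.75
ee_pos: [0.5767, -0.0815, 0.2388]
orientation: [-180.0, 0.0, -0.1]
force: [3.0, 2.1, -4.6]
grip_width: 0.0164
grasp_force: 78.1
```

Call:
jog_arm(slide=[[0.05, 0.04, 0], [0.05, 0.04, 0], [0.05, 0.04, -0.5], [0.05, 0.04, -1], [0.05, 0.04, -1.5], [0.05, 0.04, -1.9], [0.05, 0.04, -2.3], [0.05, 0.04, -2.3]], dr=[[0, 0, 0], [0, 0, 0], [0, 0, 0], [0, 0, 0], [0, 0, 0], [0, 0, 0], [0, 0, 0], [0, 0, 0]], claw=[1, 1, 1, 1, 1, 1, 1, 1])

```text
time: 11.75
ee_pos: [0.5773, -0.0811, 0.2159]
orientation: [-180.0, 0.0, -0.1]
force: [2.4, 2.0, -3.1]
grip_width: 0.0164
grasp_force: 78.2
```

Call:
jog_arm(slide=[[0.05, 0.04, 0], [0.05, 0.04, -0.3], [0.05, 0.04, -0.6], [0.05, 0.04, -0.9], [0.05, 0.04, -1.2], [0.05, 0.04, -1.2]], dr=[[0, 0, 0], [0, 0, 0], [0, 0, 0], [0, 0, 0], [0, 0, 0], [0, 0, 0]], claw=[1, 1, 1, 1, 1, 1])

```text
time: 12.5
ee_pos: [0.5778, -0.0808, 0.204]
orientation: [-180.0, 0.0, -0.1]
force: [0.2, -0.2, -0.9]
grip_width: 0.0162
grasp_force: 78.2
```

Both bushes are entered and the side forces are near zero. Next I go down to the tip height of about 50 mm.

Call:
jog_arm(slide=[[0, 0, -0.4], [0, 0, -0.8], [0, 0, -1.2], [0, 0, -1.5], [0, 0, -1.5], [0, 0, -1.5]], dr=[[0, 0, 0], [0, 0, 0], [0, 0, 0], [0, 0, 0], [0, 0, 0], [0, 0, 0]], claw=[1, 1, 1, 1, 1, 1])

```text
time: 13.25
ee_pos: [0.5779, -0.0807, 0.1893]
orientation: [-180.0, 0.0, -0.1]
force: [2.3, 1.1, -1.9]
grip_width: 0.0158
grasp_force: 78.3
```

```bash
python3 - <<'E'
from h import *
S=robot.read_camera("scene")
cv2.imwrite("pics/f.png",cv2.resize(S["pixels"][140:300,250:370],None,fx=3.7,fy=3.7,interpolation=cv2.INTER_CUBIC))
s=robot.state();print(s["ee_pos"],s["force"])
for z in(.178,.148,.066,.05,.034): print(z,[(round((u-250)*3.7),round((v-140)*3.7)) for u,v in[proj(S,(.5775,-.081,z))]])
E
```

```text
[ 0.57790314 -0.08074838  0.18933829] [ 0.82338251  0.50571261 -2.26517791]
0.178 [(227, 150)]
0.148 [(226, 214)]
0.066 [(225, 380)]
0.05 [(224, 410)]
0.034 [(224, 441)]
```

View pics/f.png

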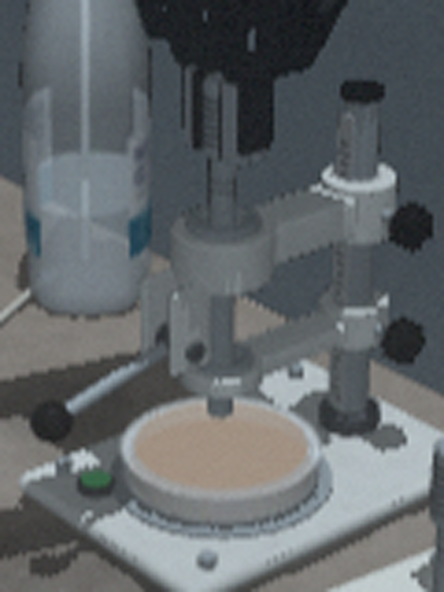

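The rod spans both bushes and its tip shows at about (310,252), below the lower bush and clear of the gel. That matches the row predicted for z = 50 mm. I'll let it settle, then hand in.

Call:
jog_arm(slide=[[0, 0, 0], [0, 0, 0], [0, 0, 0], [0, 0, 0]], dr=[[0, 0, 0], [0, 0, 0], [0, 0, 0], [0, 0, 0]], claw=[1, 1, 1, 1])

```text
time: 13.8
ee_pos: [0.5779, -0.0807, 0.1893]
orientation: [-180.0, -0.0, -0.1]
force: [0.6, 1.4, -1.9]
grip_width: 0.0163
grasp_force: 78.3
```

```bash
python3 -c "
from h import *
s=robot.state();print(s['ee_pos'],s['force'],abs(s['qvel']).max(),s['grasp_force']);print(robot.job_done())"
```

```text
[ 0.57792294 -0.08073462  0.18931778] [ 0.59822368  1.39719001 -1.87674472] 0.09853694318143193 78.27171479522576
the job is handed in; nothing more can be done
None
```

I handed the job in at about 14 s, with no verdict returned: the lever is down at its stop, and the arm holds the long plunger still and upright through both bushes, its tip at about 50 mm (midway) and clear of the gel; I never touched the short plunger.

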